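# Clear the length stop off the board trimmer and park its carriage

### The arm

A 6-joint arm with a two-finger parallel gripper is mounted at the origin on the work surface. World frame = base frame: x ahead of the robot, y to its left, z up, the work surface at z = 0. Lengths are in m, angles in rad, forces in N, time in s.
With the tool pointing down it reaches from about 0.25 to 0.725 m from the base axis. Payload 4 kg.
Tool frame: the origin (TCP) lies at the very end of the fingers, on their centre line; the grasp point (between the pads) lies 19 mm behind it; z points along the fingers, y is the line along which they close (so a half turn about z gives the same grasp; the last joint's range is limited). The gripper opens to 85 mm and grips with 20 to 120 N. Pads are 22 mm wide; open, the fingers measure 114 mm over their backs; the gripper's body (76 mm by 85 mm) begins 54 mm behind the grasp point. The pads swing forward as they close: fully open they stand 13 mm farther back than shut.
Start: joints at [1.223, 0.241, 0.005, 1.335, 0, 1.571], TCP at [0.17, 0.47, 0.231] pointing down, gripper open.
Joint ranges: [-2.72, 2.72], [-1.05, 1.87], [-1.09, 1.28], [-1.99, 2.15], [-1.42, 1.44], [-3.14, 3.14]. Speed limits (rad/s): [2.79, 2.79, 3.14, 3.14, 3.14, 3.14].

### API

Orientations are given as a unit quaternion [x, y, z, w].
In Python, from workcell import * gives the robot as it stands. The module is installed in compiled form; this text tells all that it offers.
- The arm moves only by the tool send_rows, never from a script. Its argument "steps" is text: rows parted by semicolons, each of 7 numbers parted by spaces: the opening, from -1 (shut) to 1 (fully open), then the shift along the world's x, y, z in m, then the turn, a rotation vector about the world's x, y, z in rad. A call has exactly 5 rows; each row shifts and turns the commanded pose from where the row before left it; what a row does not reach is not made up. A row lasts 1/12 s, in which the tool goes at most 41.7 mm and 7.16 degrees, less where a joint would pass 70% of its speed; a pose out of reach is approached as far as the arm can. A call is refused whole if a number of a shift passes 0.0417 or a number of a turn 0.125, either way. A call with a gripper value outside its range is refused whole. The fingers move at their own pace and stop on an object; the grip force is fixed at half the most. Time passes only in rows, so rows that do not move let the fingers close, or fill a call up. It gives the time, the measured TCP pose, the force, the opening and the grip force at its end, in the units of the state.
- get_obs(): the state, without advancing time (a new reading comes with each control period).
- camera(name): name is "scene" or "top" or "wrist"; returns a dict with "frame" (420x560x3 uint8, red, green, blue), "range_z" (420x560 float32, m along the optical axis (not along the pixel's ray), 0 where there is no reading), "camera_matrix" (3x3 intrinsics, pixels), "extrinsics" (4x4, takes a point from world to camera coordinates); the wrist camera has in their place "T_tool_cam" (4x4, takes a point from camera to tool coordinates, whose origin is the TCP and whose axes are the flange's). Camera axes: x right, y down, z forward; pixel columns grow to the right and rows downward; lengths in m; the calibration is good to about 2 mm. A picture is of the moment at which its call begins: read the wrist's pose just before it.
- job_done(): hands the job in; it is judged then, once.
The state is a dict: "clock": time; "joint_pos": joint angles; "joint_vel": joint speeds; "tau": joint torques, N m; "eef_pos": TCP position; "tool_rot": TCP orientation; "ft_force": force on the tool from outside, world axes, zero at the start; "ft_torque": the same for the moment, N m; "grip_width": finger opening in m; "grasp_force": force on a finger pad.
Only numpy, scipy, OpenCV 4.12 (cv2) and the standard library are available. Lean on these libraries where they do the work, as an engineer would, in place of code of your own. Each camera call takes 0.05 s, during which the arm holds its last target. There are 200 camera calls.

### The job

The next board needs the trimmer's full length: unclip the length stop by pulling it straight up off the guide rail against its sprung catch, and set it down upright, without dropping it, in the empty compartment of the white parts tray. Then slide the cutter carriage along the rail fully home against the end stop and let go. Leave the small things in the tray's other compartment and the paint jar where they are.

Things in the scene. Friction and masses are not known exactly. Their poses are not given: they have to be found in the camera images.
- trimmer: Board trimmer, fixed: grey bed 125 x 460 x 12 mm with an aluminium guide rail 22 mm wide, top 52 mm above the table. Origin: table level under mid-rail; z up, +y along the rail to the dark end stop (44 x 30 mm, top at 70 mm, face at y = 200 mm), +x across it, away from the robot. Bed spans x -35 to 90 mm. Rounded sprung catch bars bulge 4 mm out of both rail sides from y = -9 to 159 mm.
- stop: Clip-on length stop, 0.13 to 0.24 kg, 82.5 mm high: aluminium saddle over the rail (45 mm across it, x; 30 along it, y; 44.5 high) with a black grip block on top (24 across, 30 along, 38 high). Origin: between the undersides of its feet, 17.5 mm above the table when clipped. It needs 8 to 15 N straight up over the first 10 mm, is clear when raised 40 mm, and stands on its feet by itself.
- stop_grip (a point): Centre of the stop's grip block, 66 mm above the stop's origin; the upper face of the saddle is 21.5 mm below this point, the block's top 16.5 mm above it.
- carriage (a joint): Travel (m) of the cutter carriage along the trimmer's +y: 0 far from the end stop, 0.300 with its dark steel body (56 mm across the rail, 60 along it, top at 68 mm) fully home against the end stop. Starts between 0 and 0.09. Slides with about 2.5 N of friction, stays where left. It cannot get home while the length stop is clipped on between it and the end stop.
- carriage_knob (a point): Centre of the carriage's upright black round knob, 28 mm in diameter, from 75 to 115 mm above the table; this point is 98 mm above the table and on the middle of the rail.
- tray: White plastic parts tray fixed to the table, 110 mm (x) by 190 mm (y) by 25 mm high, walls and floor 4 mm; one divider halves it along y. Origin: centre of its underside; z up. The half on its -y side holds an eraser and a thumbwheel, the half on its +y side is empty.
- tray_empty (a point): Centre of the floor of the tray's empty compartment (102 by 89 mm inside), 4 mm above the table.
- eraser: Small dark eraser 22 x 50 x 13 mm, loose in the tray's other compartment; origin under its centre. To be left alone.
- thumbwheel: Small brass thumbwheel, 24 mm across and 16 mm high, loose in the tray's other compartment; origin under its centre. To be left alone.
- paint_jar: Capped white paint jar, 56 mm across and 70 mm high, standing on the table to the robot's left; origin under its centre. To be left alone.
- paint_pan: Round dark paint pan, 136 mm across and 22 mm high, fixed, in front of the rail on the other side from the tray; origin under its centre.
Things that resemble listed ones, but are neither listed nor needed, are in the scene too. There is more than one size of the stop; the one meant has the size given above.

How it is judged:
By the outcome, as a careful person would: the job done as asked, in the order asked, and still so for the second after the job is handed in, with the robot touching nothing.
It also fails if it takes over 50 s, if anything falls off the work surface, if the arm or the gripper's body presses on something with over 40 N, if the wrist force passes 120 N, or if a joint passes its speed limit or range.

## Working session

There is one attempt and no reset: what is moved stays moved. The work goes in short steps, Python scripts to look and compute and a tool call to move; the robot and the scene stay as the last step left them, time stands still between calls to the robot, and variables do not carry over. Pictures are saved under pics/ and viewed, at most 10 in all, crops included, and the job is handed in when it is done.

Besides the shell and the picture viewer there is one more tool, called after "Request:" as name(argument=value, ...) on one line, values as JSON. send_rows: Moves the arm, as the interface text tells. Its arguments: {"type":"object","properties":{"steps":{"type":"string"}},"required":["steps"]}

```bash
mkdir -p pics
cat > h.py <<'E'
import numpy as np, cv2
from workcell import *
def snap(n,f):
    c=camera(n); cv2.imwrite('pics/'+f+'.png',c['frame'][:,:,::-1]); np.savez('pics/'+f+'.npz',**c); return c
def cloud(c):
    K=c['camera_matrix'];z=c['range_z'];v,u=np.mgrid[:z.shape[0],:z.shape[1]]
    P=np.stack([(u-K[0,2])/K[0,0]*z,(v-K[1,2])/K[1,1]*z,z],-1)
    E=np.linalg.inv(c['extrinsics']); return P@E[:3,:3].T+E[:3,3]
E
python3 - <<'E'
from h import *
o=get_obs();print(o)
for n in('scene','top'):
    c=snap(n,n+'0');print(c['camera_matrix'],np.linalg.inv(c['extrinsics']).round(3))
E
```

```text
{'clock': 0.0, 'joint_pos': array([1.22295029e+00, 2.41409247e-01, 3.71387100e-03, 1.33517530e+00,
       4.82276729e-06, 1.57079530e+00]), 'joint_vel': array([-8.69008570e-04,  1.57394146e-03,  1.26436710e-04, -1.43766320e-03,
       -9.77399975e-05,  1.91601754e-03]), 'tau': array([-6.54594824e-04, -3.72317863e+01,  2.52406794e+01,  1.70435017e-02,
        2.70513323e-05, -3.89685244e-07]), 'eef_pos': array([0.17022156, 0.46946517, 0.23041085]), 'tool_rot': array([ 1.73046910e-01,  9.84913037e-01, -1.02110898e-03, -1.81855845e-04]), 'ft_force': array([-0.0432736 , -0.65302702, -0.30804487]), 'ft_torque': array([0.00426371, 0.0262914 , 0.02736312]), 'grasp_force': 0.0, 'grip_width': 0.08494504608641518}
[[411.88281526   0.         281.89430406]
 [  0.         411.88281526 211.68212018]
 [  0.           0.           1.        ]] [[ 0.873  0.419 -0.249  0.749]
 [ 0.487 -0.738  0.467 -0.259]
 [ 0.012 -0.529 -0.849  0.803]
 [ 0.     0.     0.     1.   ]]
[[464.82246114   0.         282.29355996]
 [  0.         464.82246114 207.74381748]
 [  0.           0.           1.        ]] [[ 0.026 -0.994  0.102  0.446]
 [-0.999 -0.024  0.021  0.1  ]
 [-0.019 -0.103 -0.995  1.083]
 [ 0.     0.     0.     1.   ]]
```

View pics/top0.png

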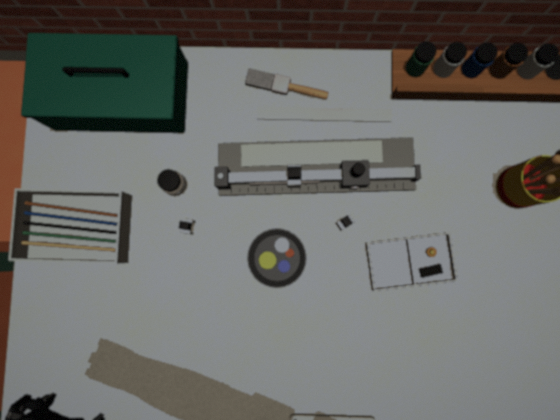

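View pics/scene0.png

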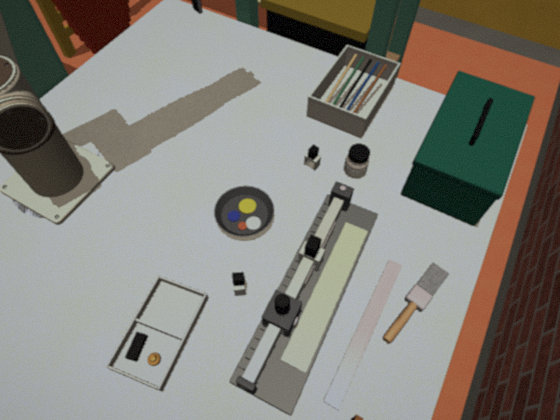

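The top view shows the rail from the end stop at (222,177) to (415,172), with the carriage knob at (357,170). The tray is at about (410,262), with its empty half on the left at (390,263), and the jar is at (171,182).

Three things could be the stop: the block clipped on the rail at (294,176), and small loose ones at (187,226) and (345,222). By the description I choose the clipped one, and I'll check its size and a crop.

```bash
cat > m.py <<'E'
from h import *
t=dict(np.load('pics/top0.npz'));s=dict(np.load('pics/scene0.npz'))
P=cloud(t);Q=cloud(s)
print('valid',(t['range_z']>0).mean(),(s['range_z']>0).mean())
def at(C,u,v,r=1):
    w=C[v-r:v+r+1,u-r:u+r+1].reshape(-1,3);return np.median(w,0).round(4)
for n,u,v in[('table',320,300),('stop',294,172),('L',187,226),('R',345,222),('knob',357,170),('endstop',222,176),('jar',171,180),('trayE',390,263),('rail',320,175),('railL',240,176),('pan',262,245)]:print(n,at(P,u,v))
for n,u,v in[('stop',313,242),('L',314,150),('R',238,277),('knob',282,299),('endstop',342,188),('trayE',170,305)]:print('scene',n,at(Q,u,v))
# heights cluster
for nm,C in(('top',P),('scene',Q)):
  for n,c0,r,lo,hi in[('stop',at(P,294,172),.03,.085,.12),('knob',at(P,357,170),.035,.1,.13),('endstop',at(P,222,176),.04,.062,.078)]:
    m=(np.hypot(C[...,0]-c0[0],C[...,1]-c0[1])<r)&(C[...,2]>lo)&(C[...,2]<hi)
    p=C[m]; 
    if len(p)<5: print(nm,n,'few');continue
    rc=cv2.minAreaRect((p[:,:2]*1000).astype(np.float32));print(nm,n,m.sum(),np.array(rc[0]).round(1),np.array(rc[1]).round(1),round(rc[2],1),'z',np.percentile(p[:,2],[5,50,95]).round(4))
  # rail
  m=(C[...,2]>.047)&(C[...,2]<.057)&(C[...,0]>.45)&(C[...,0]<.65)&(C[...,1]>-.25)&(C[...,1]<.3)
  rc=cv2.minAreaRect((C[m][:,:2]*1000).astype(np.float32));p=C[m];L=cv2.fitLine(p[:,:2].astype(np.float32),cv2.DIST_HUBER,0,.01,.01).ravel()
  print(nm,'rail',rc,L,np.degrees(np.arctan2(L[1],L[0])))
  m=(C[...,2]>.019)&(C[...,2]<.03)&(C[...,0]>.22)&(C[...,0]<.46)&(C[...,1]<-.05)&(C[...,1]>-.4)
  im=np.uint8(m)*255;n,l,st,ce=cv2.connectedComponentsWithStats(im)
  k=1+st[1:,4].argmax();print(nm,'tray',st[k],cv2.minAreaRect((C[l==k][:,:2]*1000).astype(np.float32)))
f=t['frame'];g=s['frame']
a=cv2.resize(f[130:250,150:440],None,fx=2.7,fy=2.7,interpolation=2);b=cv2.resize(g[130:330,190:390],(280,280),interpolation=2)
a=np.vstack([a,np.zeros((276,a.shape[1],3),np.uint8)]);a[324:600,:276]=b[:276,:276];a=np.clip(a*1.8,0,255).astype(np.uint8)
cv2.imwrite('pics/crop1.png',a[:600,:,::-1])
E
python3 m.py
```

```text
valid 0.9960374149659864 0.995969387755102
table [ 3.466e-01  3.140e-02 -1.000e-04]
stop [0.6248 0.0981 0.099 ]
L [0.5055 0.3324 0.0591]
R [ 0.5228 -0.017   0.0591]
knob [ 0.6287 -0.0345  0.1146]
endstop [0.6168 0.2565 0.0734]
jar [0.6059 0.3706 0.0688]
trayE [ 0.4351 -0.1275  0.0041]
rail [0.6281 0.0394 0.0515]
railL [0.6217 0.2196 0.0501]
pan [0.4689 0.1681 0.003 ]
scene stop [0.628  0.0971 0.0994]
scene L [0.5131 0.3359 0.0603]
scene R [ 0.5288 -0.022   0.0588]
scene knob [ 0.6334 -0.0358  0.1144]
scene endstop [0.6186 0.259  0.074 ]
scene trayE [ 0.4264 -0.1213  0.003 ]
top stop 164 [626.4  97. ] [23.7 28.1] 1.8 z [0.0934 0.0987 0.1014]
top knob 146 [633.2 -37.8] [26.7 26.8] 64.8 z [0.1049 0.1136 0.1164]
top endstop 264 [618.5 260.9] [45.1 30. ] 1.5 z [0.0657 0.0692 0.0739]
top rail ((578.583740234375, 42.452880859375), (131.40011596679688, 455.0452880859375), 1.6991796493530273) [ 0.04831562 -0.9988321   0.6297013   0.02541684] -87.23064
top tray [368 252  90  39 334] ((428.27587890625, -173.53683471679688), (86.23204040527344, 190.90931701660156), 7.420130729675293)
scene stop 214 [626.9  97.7] [24.4 30.6] 2.5 z [0.0882 0.0986 0.101 ]
scene knob 216 [634.2 -38.7] [26.6 26.2] 69.3 z [0.1032 0.1132 0.1158]
scene endstop 256 [618.5 260.3] [43.4 33.6] 3.6 z [0.0646 0.0693 0.0738]
scene rail ((585.2464599609375, 44.89308166503906), (129.01609802246094, 458.3373718261719), 0.05689828842878342) [ 0.04765477 -0.9988639   0.6298573   0.03518404] -87.26855
scene tray [105 275  91 104 454] ((426.7044677734375, -173.43482971191406), (86.04582214355469, 192.1835174560547), 6.5672383308410645)
```

View pics/crop1.png

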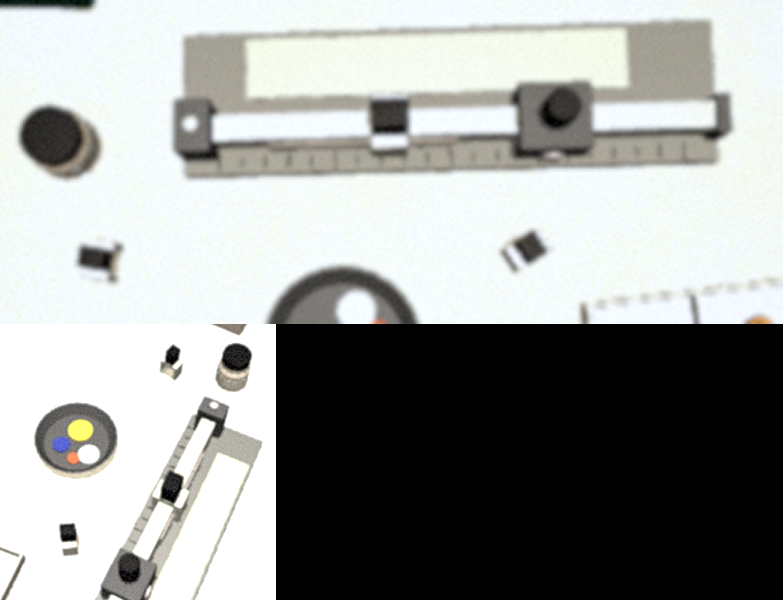

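The clipped stop's top measures 99 mm in both views, against the 100 mm expected. Its block measures 24 x 30 mm at (0.6267, 0.0973). Both loose look-alikes are only about 60 mm high, so the clipped one is right. The rail's yaw is about 2.8°. I'll move above it.

Request:
send_rows(steps="1 .0304 -.0249 0 0 0 -.0782;1 .0304 -.0249 0 0 0 -.0782;1 .0304 -.0249 0 0 0 -.0782;1 .0304 -.0249 0 0 0 -.0782;1 .0304 -.0249 0 0 0 -.0782")

```text
clock: 0.52
eef_pos: [0.3232, 0.3441, 0.2309]
tool_rot: [0.362, 0.932, -0.0, -0.0]
ft_force: [0.5, 0.7, -0.3]
grip_width: 0.0851
grasp_force: 0.0
```

Request:
send_rows(steps="1 .0304 -.0249 0 0 0 -.0782;1 .0304 -.0249 0 0 0 -.0782;1 .0304 -.0249 0 0 0 -.0782;1 .0304 -.0249 0 0 0 -.0782;1 .0304 -.0249 0 0 0 -.0782")

```text
clock: 0.93
eef_pos: [0.4754, 0.2194, 0.2309]
tool_rot: [0.537, 0.844, -0.0, -0.0]
ft_force: [0.3, 1.7, -0.3]
grip_width: 0.0851
grasp_force: 0.0
```

Request:
send_rows(steps="1 .0304 -.0249 0 0 0 -.0782;1 .0304 -.0249 0 0 0 -.0782;1 .0304 -.0249 0 0 0 -.0782;1 .0304 -.0249 0 0 0 -.0782;1 .0304 -.0249 0 0 0 -.0782")

```text
clock: 1.35
eef_pos: [0.6273, 0.0949, 0.2306]
tool_rot: [0.691, 0.723, -0.0, -0.0]
ft_force: [0.5, 0.3, -0.2]
grip_width: 0.0851
grasp_force: 0.0
```

Request:
send_rows(steps="1 0 0 0 0 0 0;1 0 0 0 0 0 0;1 0 0 0 0 0 0;1 0 0 0 0 0 0;1 0 0 0 0 0 0")

```text
clock: 1.77
eef_pos: [0.6255, 0.0978, 0.2318]
tool_rot: [0.688, 0.725, 0.0, -0.0]
ft_force: [0.3, 0.4, 0.2]
grip_width: 0.0857
grasp_force: 0.0
```

```bash
cat > w.py <<'E'
from h import *
from scipy.spatial.transform import Rotation as R
def wcloud(f):
    o=get_obs();c=camera('wrist');cv2.imwrite('pics/'+f+'.png',c['frame'][:,:,::-1])
    T=np.eye(4);T[:3,:3]=R.from_quat(o['tool_rot']).as_matrix();T[:3,3]=o['eef_pos']
    c['extrinsics']=np.linalg.inv(T@c['T_tool_cam']);np.savez('pics/'+f+'.npz',**c);print('tcp',o['eef_pos'].round(4));return c,cloud(c)
E
python3 - <<'E'
from w import *
c,C=wcloud('w1')
x,y,z=C[...,0],C[...,1],C[...,2]
m=(np.hypot(x-.627,y-.097)<.04)&(z>.09)&(z<.11)&(c['frame'].max(2)<110)
p=C[m];print(m.sum(),cv2.minAreaRect((p[:,:2]*1000).astype(np.float32)),np.median(p,0),np.argwhere(m).mean(0))
for n in('top0','scene0'):
  d=dict(np.load(f'pics/{n}.npz'));C=cloud(d);x,y,z=C[...,0],C[...,1],C[...,2]
  m=(z>.015)&(z<.03)&(x>.3)&(x<.52)&(y<-.05)&(y>-.3);print(n,[tuple(np.round(v,1)) for v in cv2.minAreaRect((C[m][:,:2]*1000).astype(np.float32))[:2]],m.sum(),cv2.minAreaRect((C[m][:,:2]*1000).astype(np.float32))[2])
  h=np.argwhere(m);print(h.min(0),h.max(0))
  f=(z>-.002)&(z<.01)&(np.hypot(x-.43,y+.125)<.025);print('floor',np.median(z[f]))
E
```

```text
tcp [0.6255 0.0978 0.2318]
1031 ((627.0050048828125, 98.56568908691406), (23.68447494506836, 29.29997444152832), 2.452861785888672) [0.62677177 0.09976383 0.09982118] [195.58389913 273.01163919]
top0 [(np.float64(441.1), np.float64(-171.9)), (np.float64(110.3), np.float64(191.3))] 863 8.467108726501465
[232 366] [290 457]
floor 0.0032080440350341632
scene0 [(np.float64(441.3), np.float64(-171.2)), (np.float64(111.3), np.float64(190.7))] 1384 8.601807594299316
[275 105] [389 206]
floor 0.002723841247180281
```

View pics/w1.png

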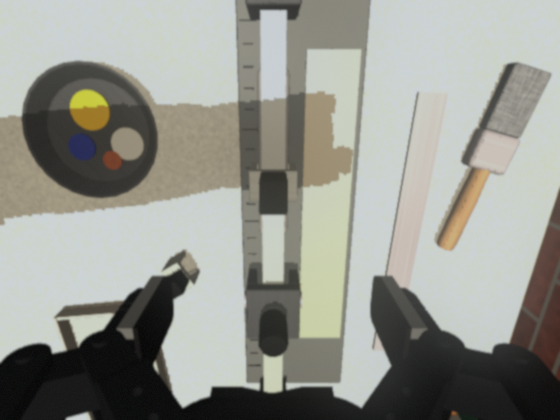

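The wrist view shows the grip block at (273,195) centred on the rail, at (0.6268, 0.098) with its top at 0.0998. The tray centre is (0.441, -0.1716) at 8.5° yaw, so the empty compartment's centre is (0.434, -0.126). I'll descend and grip.

Request:
send_rows(steps="1 .0012 0 -.0417 0 0 0;1 0 0 -.0417 0 0 0;1 0 0 -.0417 0 0 0;1 0 0 -.025 0 0 0;1 0 0 -.0139 0 0 0")

```text
clock: 2.23
eef_pos: [0.6239, 0.0972, 0.0633]
tool_rot: [0.689, 0.725, -0.003, -0.002]
ft_force: [-0.2, 0.0, -0.6]
grip_width: 0.0853
grasp_force: 0.0
```

Request:
send_rows(steps="1 0 0 0 0 0 0;1 0 0 0 0 0 0;1 0 0 0 0 0 0;-1 0 0 0 0 0 0;-1 0 0 0 0 0 0")

```text
clock: 2.65
eef_pos: [0.629, 0.0969, 0.0697]
tool_rot: [0.689, 0.725, 0.002, 0.001]
ft_force: [0.4, 0.2, 0.3]
grip_width: 0.0639
grasp_force: 0.0
```

Request:
send_rows(steps="-1 0 0 0 0 0 0;-1 0 0 0 0 0 0;-1 0 0 0 0 0 0;-1 0 0 0 0 0 0;-1 0 0 0 0 0 0")

```text
clock: 3.07
eef_pos: [0.6279, 0.0966, 0.068]
tool_rot: [0.689, 0.725, 0.0, 0.0]
ft_force: [-1.4, -0.1, 3.1]
grip_width: 0.0231
grasp_force: 59.4
```

Request:
send_rows(steps="-1 0 0 0 0 0 0;-1 0 0 0 0 0 0;-1 0 0 0 0 0 0;-1 0 0 0 0 0 0;-1 0 0 0 0 0 0")

```text
clock: 3.48
eef_pos: [0.6279, 0.0966, 0.068]
tool_rot: [0.689, 0.725, 0.0, 0.0]
ft_force: [-0.8, 0.2, 5.5]
grip_width: 0.0231
grasp_force: 59.5
```

Request:
send_rows(steps="-1 0 0 .003 0 0 0;-1 0 0 .003 0 0 0;-1 0 0 .003 0 0 0;-1 0 0 .003 0 0 0;-1 0 0 .003 0 0 0")

```text
clock: 3.9
eef_pos: [0.6274, 0.0965, 0.0824]
tool_rot: [0.689, 0.725, -0.0, -0.0]
ft_force: [-0.2, 0.4, 0.6]
grip_width: 0.0236
grasp_force: 61.0
```

Request:
send_rows(steps="-1 0 0 .008 0 0 0;-1 0 0 .008 0 0 0;-1 0 0 .008 0 0 0;-1 0 0 .008 0 0 0;-1 0 0 .008 0 0 0")

```text
clock: 4.32
eef_pos: [0.628, 0.0967, 0.1243]
tool_rot: [0.689, 0.725, 0.001, 0.001]
ft_force: [-0.2, 0.3, -1.3]
grip_width: 0.0231
grasp_force: 60.7
```

Request:
send_rows(steps="-1 0 0 .012 0 0 0;-1 0 0 .012 0 0 0;-1 0 0 .012 0 0 0;-1 0 0 .012 0 0 0;-1 0 0 .012 0 0 0")

```text
clock: 4.73
eef_pos: [0.6276, 0.0966, 0.184]
tool_rot: [0.689, 0.725, 0.0, 0.0]
ft_force: [0.8, 0.3, -2.5]
grip_width: 0.0234
grasp_force: 60.7
```

Run:
```python
from w import *
o=get_obs();print(o['eef_pos'],o['tool_rot'],o['grip_width'],o['ft_force'])
for n in('scene','top'):
  c=snap(n,n+'1');C=cloud(c);x,y,z=C[...,0],C[...,1],C[...,2]
  m=(np.hypot(x-.628,y-.097)<.06)&(z>.04)
  print(n,np.histogram(z[m],bins=np.arange(.04,.36,.02)))
c=np.load('pics/scene1.npz')['frame'][120:330,180:460]
cv2.imwrite('pics/s1c.png',np.clip(cv2.resize(c,None,fx=2.5,fy=2.5)*1.5,0,255).astype(np.uint8)[:,:,::-1])
```

```text
[0.62758255 0.09655413 0.18396266] [6.89218494e-01 7.24553483e-01 2.84452344e-04 1.91565606e-04] 0.023435231306648416 [ 0.77844721  0.32285518 -2.50063831]
scene (array([519,   0,   0,   0,  34,  72, 163, 126, 318, 321, 323, 407, 428,
       148, 408]), array([0.04, 0.06, 0.08, 0.1 , 0.12, 0.14, 0.16, 0.18, 0.2 , 0.22, 0.24,
       0.26, 0.28, 0.3 , 0.32, 0.34]))
top (array([0, 0, 0, 0, 0, 0, 0, 0, 0, 0, 0, 0, 0, 0, 0]), array([0.04, 0.06, 0.08, 0.1 , 0.12, 0.14, 0.16, 0.18, 0.2 , 0.22, 0.24,
       0.26, 0.28, 0.3 , 0.32, 0.34]))
```

View pics/s1c.png

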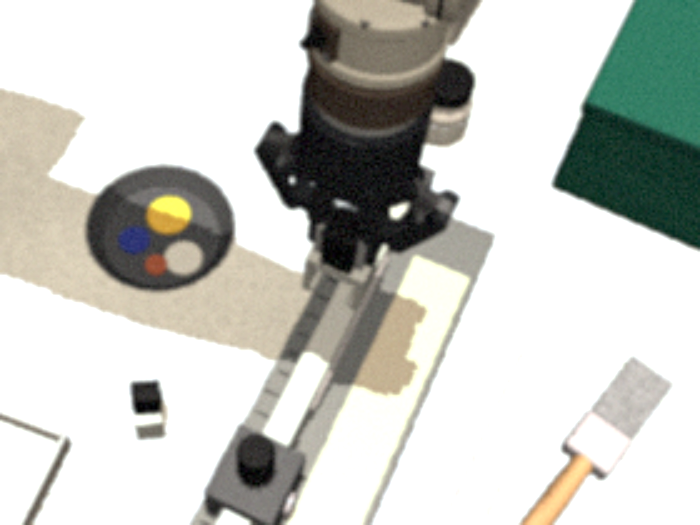

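The scene crop shows the stop held upright in the fingers at about (345,250), clear of the rail, with the carriage undisturbed. I'll carry it to the tray.

Request:
send_rows(steps="-1 -.0193 -.0223 0 0 0 .01;-1 -.0193 -.0223 0 0 0 .01;-1 -.0193 -.0223 0 0 0 .01;-1 -.0193 -.0223 0 0 0 .01;-1 -.0193 -.0223 0 0 0 .01")

```text
clock: 5.25
eef_pos: [0.5297, -0.0157, 0.1819]
tool_rot: [0.671, 0.742, -0.0, -0.0]
ft_force: [0.8, 0.4, -0.7]
grip_width: 0.023
grasp_force: 60.7
```

Request:
send_rows(steps="-1 -.0193 -.0224 0 0 0 .01;-1 -.0193 -.0224 0 0 0 .01;-1 -.0193 -.0224 0 0 0 .01;-1 -.0193 -.0224 0 0 0 .01;-1 -.0193 -.0224 0 0 0 .01")

```text
clock: 5.67
eef_pos: [0.4332, -0.1277, 0.1822]
tool_rot: [0.652, 0.758, -0.0, -0.0]
ft_force: [-0.5, -0.6, -2.3]
grip_width: 0.0234
grasp_force: 60.7
```

Request:
send_rows(steps="-1 0 0 0 0 0 0;-1 0 0 0 0 0 0;-1 0 0 0 0 0 0;-1 0 0 -.02 0 0 0;-1 0 0 -.02 0 0 0")

```text
clock: 6.08
eef_pos: [0.4369, -0.1265, 0.1431]
tool_rot: [0.652, 0.759, 0.001, 0.002]
ft_force: [-0.4, -0.2, -1.9]
grip_width: 0.0234
grasp_force: 61.0
```

Request:
send_rows(steps="-1 0 0 -.02 0 0 0;-1 0 0 -.02 0 0 0;-1 0 0 -.015 0 0 0;-1 0 0 0 0 0 0;-1 0 0 0 0 0 0")

```text
clock: 6.5
eef_pos: [0.4346, -0.1259, 0.0868]
tool_rot: [0.651, 0.759, -0.0, -0.001]
ft_force: [-0.3, -0.0, -1.1]
grip_width: 0.0232
grasp_force: 60.8
```

Run:
```python
from w import *
o=get_obs();print(o['eef_pos'],o['tool_rot'],o['grip_width'],o['ft_force'])
a=snap('scene','scene2')['frame'][230:400,90:290]
c,C=wcloud('w2')
a=cv2.resize(a,(400,340));b=cv2.resize(c['frame'],(400,300))
cv2.imwrite('pics/c2.png',np.clip(np.hstack([a[:300],b])*1.4,0,255).astype(np.uint8)[:,:,::-1])
```

```text
[ 0.4345867  -0.12591792  0.08677534] [ 6.51472411e-01  7.58671532e-01 -3.62934804e-04 -1.03586687e-03] 0.02319549742730778 [-0.34914988 -0.01943391 -1.14819411]
tcp [ 0.4354 -0.1263  0.0877]
```

View pics/c2.png

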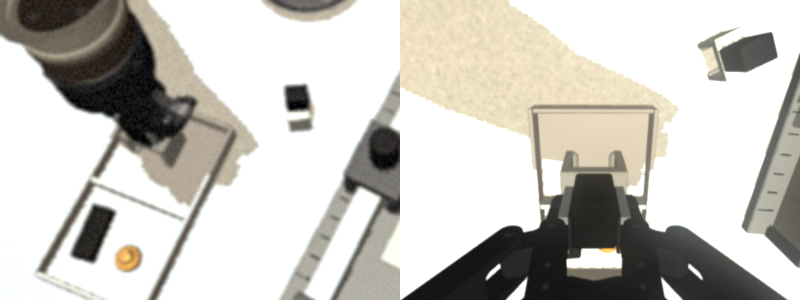

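The left half of the picture shows the stop over the empty half, and the right (wrist) half shows it upright between the compartment walls at about (595,190). I'll lower it gently until it makes contact.

Request:
send_rows(steps="-1 0 0 -.01 0 0 0;-1 0 0 -.01 0 0 0;-1 0 0 -.007 0 0 0;-1 0 0 0 0 0 0;-1 0 0 0 0 0 0")

```text
clock: 7.02
eef_pos: [0.4349, -0.127, 0.0609]
tool_rot: [0.652, 0.758, 0.0, 0.0]
ft_force: [0.0, 0.2, -0.9]
grip_width: 0.0231
grasp_force: 60.8
```

Request:
send_rows(steps="-1 0 0 -.001 0 0 0;-1 0 0 -.001 0 0 0;-1 0 0 -.001 0 0 0;-1 0 0 0 0 0 0;-1 0 0 0 0 0 0")

```text
clock: 7.43
eef_pos: [0.4347, -0.127, 0.0575]
tool_rot: [0.652, 0.758, 0.0, 0.0]
ft_force: [0.2, -0.0, -1.9]
grip_width: 0.0233
grasp_force: 60.8
```

Request:
send_rows(steps="-1 0 0 -.001 0 0 0;-1 0 0 -.001 0 0 0;-1 0 0 0 0 0 0;-1 0 0 0 0 0 0;-1 0 0 0 0 0 0")

```text
clock: 7.85
eef_pos: [0.4346, -0.1269, 0.0554]
tool_rot: [0.652, 0.758, -0.0, -0.0]
ft_force: [0.4, 0.2, -1.6]
grip_width: 0.0234
grasp_force: 60.8
```

Request:
send_rows(steps="-1 0 0 -.001 0 0 0;-1 0 0 0 0 0 0;-1 0 0 0 0 0 0;-1 0 0 0 0 0 0;-1 0 0 0 0 0 0")

```text
clock: 8.27
eef_pos: [0.4348, -0.127, 0.0546]
tool_rot: [0.652, 0.758, 0.0, 0.0]
ft_force: [0.5, -0.2, 0.4]
grip_width: 0.0234
grasp_force: 60.9
```

Request:
send_rows(steps="-1 0 0 -.0006 0 0 0;-1 0 0 0 0 0 0;-1 0 0 0 0 0 0;-1 0 0 0 0 0 0;-1 0 0 0 0 0 0")

```text
clock: 8.68
eef_pos: [0.4348, -0.127, 0.0545]
tool_rot: [0.652, 0.758, 0.0, 0.0]
ft_force: [-1.5, -0.2, 5.4]
grip_width: 0.023
grasp_force: 61.8
```

Request:
send_rows(steps="-.2 0 0 0 0 0 0;-.1 0 0 0 0 0 0;.2 0 0 0 0 0 0;.5 0 0 0 0 0 0;.5 0 0 0 0 0 0")

```text
clock: 9.1
eef_pos: [0.4345, -0.1269, 0.0537]
tool_rot: [0.652, 0.758, -0.0, -0.0]
ft_force: [-0.6, -0.4, 0.3]
grip_width: 0.0645
grasp_force: 0.0
```

Request:
send_rows(steps=".6 0 0 0 0 0 0;.6 0 0 0 0 0 0;.6 0 0 .005 0 0 0;.6 0 0 .01 0 0 0;.6 0 0 .02 0 0 0")

```text
clock: 9.52
eef_pos: [0.4328, -0.1264, 0.0877]
tool_rot: [0.652, 0.758, -0.001, -0.002]
ft_force: [0.1, 1.0, 0.5]
grip_width: 0.0681
grasp_force: 0.0
```

Request:
send_rows(steps=".6 0 0 .02 0 0 0;.6 0 0 .02 0 0 0;.6 0 0 .03 0 0 0;.6 0 0 .03 0 0 0;.6 0 0 .025 0 0 0")

```text
clock: 9.93
eef_pos: [0.4348, -0.127, 0.2163]
tool_rot: [0.652, 0.758, 0.0, 0.001]
ft_force: [1.0, -0.5, 0.8]
grip_width: 0.0687
grasp_force: 0.0
```

Run:
```python
from w import *
o=get_obs();print(o['eef_pos'],o['grip_width'])
a=snap('scene','scene3');C=cloud(a);x,y,z=C[...,0],C[...,1],C[...,2]
m=(np.hypot(x-.434,y+.126)<.04)&(z>.06)&(z<.11);p=C[m];print(m.sum(),np.median(p,0),np.percentile(z[m],[50,95]))
m=(np.hypot(x-.634,y+.038)<.035)&(z>.1)&(z<.13);p=C[m];print('knob',cv2.minAreaRect((p[:,:2]*1000).astype(np.float32)))
c,C=wcloud('w3');x,y,z=C[...,0],C[...,1],C[...,2]
m=(np.hypot(x-.434,y+.126)<.03)&(z>.075)&(z<.11);p=C[m];print(m.sum(),cv2.minAreaRect((p[:,:2]*1000).astype(np.float32)),np.percentile(z[m],[5,50,95]))
b=cv2.resize(c['frame'],(400,300));a=cv2.resize(a['frame'][230:400,90:290],(400,340))
cv2.imwrite('pics/c3.png',np.clip(np.hstack([a[:300],b])*1.4,0,255).astype(np.uint8)[:,:,::-1])
```

```text
[ 0.43475055 -0.12698249  0.21627561] 0.06869097783204589
313 [ 0.4386949  -0.12729902  0.08436269] [0.08436269 0.08707924]
knob ((634.3021240234375, -38.86652374267578), (26.03962516784668, 26.75825309753418), 64.2891845703125)
tcp [ 0.4375 -0.1278  0.2211]
1037 ((433.9091796875, -125.27694702148438), (23.468002319335938, 29.730552673339844), 8.529563903808594) [0.08185356 0.08632879 0.08750901]
```

View pics/c3.png

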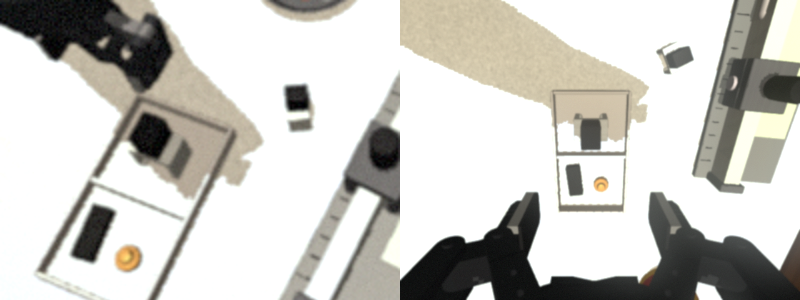

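The stop stands upright in the empty compartment: its top is at 0.0865 m, it is at (0.434, -0.125), and in the wrist picture at (590,130). The eraser and thumbwheel are undisturbed. Next is the knob at (0.634, -0.0387).

Request:
send_rows(steps="1 .0199 .0088 0 0 0 -.01;1 .0199 .0088 0 0 0 -.01;1 .0199 .0088 0 0 0 -.01;1 .0199 .0088 0 0 0 -.01;1 .0199 .0088 0 0 0 -.01")

```text
clock: 10.45
eef_pos: [0.5345, -0.0824, 0.2131]
tool_rot: [0.671, 0.741, -0.0, -0.001]
ft_force: [0.2, -0.5, 0.4]
grip_width: 0.0855
grasp_force: 0.0
```

Request:
send_rows(steps="1 .0199 .0088 0 0 0 -.01;1 .0199 .0088 0 0 0 -.01;1 .0199 .0088 0 0 0 -.01;1 .0199 .0088 0 0 0 -.01;1 .0199 .0088 0 0 0 -.01")

```text
clock: 10.87
eef_pos: [0.634, -0.0384, 0.2128]
tool_rot: [0.689, 0.724, -0.001, -0.001]
ft_force: [0.6, -0.0, 0.9]
grip_width: 0.0853
grasp_force: 0.0
```

Request:
send_rows(steps="1 0 0 0 0 0 0;1 0 0 0 0 0 0;1 0 0 0 0 0 0;1 0 0 -.02 0 0 0;1 0 0 -.02 0 0 0")

```text
clock: 11.28
eef_pos: [0.6339, -0.0396, 0.1752]
tool_rot: [0.689, 0.724, 0.001, 0.001]
ft_force: [-0.8, 0.3, -1.2]
grip_width: 0.0856
grasp_force: 0.0
```

Run:
```python
from w import *
c,C=wcloud('w4');x,y,z=C[...,0],C[...,1],C[...,2]
m=(np.hypot(x-.634,y+.038)<.04)&(z>.105)&(z<.125);p=C[m];print(m.sum(),cv2.minEnclosingCircle((p[:,:2]*1000).astype(np.float32)) if m.any() else 0,np.percentile(z[m],[5,50,95]))
```

```text
tcp [ 0.6339 -0.0396  0.1752]
1455 ((634.0520629882812, -38.0950927734375), 14.045952796936035) [0.10917626 0.11471911 0.11590898]
```

Request:
send_rows(steps="1 0 .001 -.025 0 0 0;1 0 0 -.025 0 0 0;1 0 0 -.025 0 0 0;1 0 0 -.018 0 0 0;1 0 0 0 0 0 0")

```text
clock: 11.75
eef_pos: [0.6294, -0.0383, 0.0767]
tool_rot: [0.689, 0.724, -0.003, -0.003]
ft_force: [-0.8, -0.5, -1.3]
grip_width: 0.0852
grasp_force: 0.0
```

Request:
send_rows(steps="1 0 0 0 0 0 0;-1 0 0 0 0 0 0;-1 0 0 0 0 0 0;-1 0 0 0 0 0 0;-1 0 0 0 0 0 0")

```text
clock: 12.17
eef_pos: [0.6345, -0.038, 0.0824]
tool_rot: [0.689, 0.725, 0.001, 0.001]
ft_force: [-0.7, -0.2, 0.4]
grip_width: 0.0385
grasp_force: 0.0
```

Request:
send_rows(steps="-1 0 0 0 0 0 0;-1 0 0 0 0 0 0;-1 0 0 0 0 0 0;-1 0 0 0 0 0 0;-1 0 0 0 0 0 0")

```text
clock: 12.58
eef_pos: [0.6339, -0.038, 0.0822]
tool_rot: [0.689, 0.725, 0.0, 0.0]
ft_force: [-1.1, -0.1, 5.4]
grip_width: 0.0263
grasp_force: 59.2
```

Request:
send_rows(steps="-1 -.0004 .008 0 0 0 0;-1 -.0008 .0165 0 0 0 0;-1 -.0008 .0165 0 0 0 0;-1 -.0008 .0165 0 0 0 0;-1 -.0008 .0165 0 0 0 0")

```text
clock: 13.0
eef_pos: [0.63, 0.0352, 0.0822]
tool_rot: [0.69, 0.724, -0.001, 0.001]
ft_force: [-2.6, -4.2, 6.4]
grip_width: 0.0261
grasp_force: 59.4
```

Request:
send_rows(steps="-1 -.0008 .0165 0 0 0 0;-1 -.0008 .0165 0 0 0 0;-1 -.0008 .0165 0 0 0 0;-1 -.0008 .0165 0 0 0 0;-1 -.0008 .0165 0 0 0 0")

```text
clock: 13.42
eef_pos: [0.6257, 0.118, 0.0822]
tool_rot: [0.69, 0.724, -0.001, 0.001]
ft_force: [-2.1, -3.8, 6.5]
grip_width: 0.0263
grasp_force: 59.5
```

Request:
send_rows(steps="-1 -.0008 .0165 0 0 0 0;-1 -.0008 .0165 0 0 0 0;-1 -.0008 .0165 0 0 0 0;-1 -.0008 .0165 0 0 0 0;-1 -.0007 .013 0 0 0 0")

```text
clock: 13.83
eef_pos: [0.6216, 0.1977, 0.0822]
tool_rot: [0.689, 0.725, -0.001, 0.0]
ft_force: [-3.5, -3.8, 7.2]
grip_width: 0.0261
grasp_force: 59.5
```

Request:
send_rows(steps="-1 -.0002 .004 0 0 0 0;-1 -.0002 .004 0 0 0 0;-1 -.0001 .002 0 0 0 0;-1 0 0 0 0 0 0;-1 0 0 0 0 0 0")

```text
clock: 14.25
eef_pos: [0.6211, 0.2079, 0.0822]
tool_rot: [0.689, 0.725, 0.0, -0.0]
ft_force: [-3.5, -1.3, 6.3]
grip_width: 0.0259
grasp_force: 59.5
```

Request:
send_rows(steps="-1 -.0001 .002 0 0 0 0;-1 -.0001 .002 0 0 0 0;-1 -.0001 .002 0 0 0 0;-1 0 0 0 0 0 0;-1 0 0 0 0 0 0")

```text
clock: 14.67
eef_pos: [0.6208, 0.2134, 0.0822]
tool_rot: [0.689, 0.725, -0.0, -0.0]
ft_force: [-3.8, -1.8, 7.4]
grip_width: 0.0264
grasp_force: 59.5
```

Request:
send_rows(steps="-1 0 .001 0 0 0 0;-1 0 .001 0 0 0 0;-1 0 .001 0 0 0 0;-1 0 0 0 0 0 0;-1 0 0 0 0 0 0")

```text
clock: 15.08
eef_pos: [0.6207, 0.2158, 0.0822]
tool_rot: [0.689, 0.724, -0.001, 0.0]
ft_force: [-3.9, -2.0, 7.9]
grip_width: 0.0262
grasp_force: 59.6
```

Request:
send_rows(steps="-1 0 .001 0 0 0 0;-1 0 .001 0 0 0 0;-1 0 0 0 0 0 0;-1 0 0 0 0 0 0;-1 0 0 0 0 0 0")

```text
clock: 15.5
eef_pos: [0.6206, 0.2158, 0.0822]
tool_rot: [0.69, 0.724, -0.002, 0.001]
ft_force: [-4.4, -7.1, 9.6]
grip_width: 0.0264
grasp_force: 59.7
```

It stalled at y = 0.2158 (0.2157 predicted) while the force rose. One more small push, then I'll release and retreat.

Request:
send_rows(steps="-1 0 .001 0 0 0 0;-1 0 .001 0 0 0 0;-1 0 0 0 0 0 0;-1 0 0 0 0 0 0;-1 0 0 0 0 0 0")

```text
clock: 15.92
eef_pos: [0.6206, 0.2158, 0.0822]
tool_rot: [0.69, 0.724, -0.003, 0.002]
ft_force: [-4.4, -12.4, 9.6]
grip_width: 0.0262
grasp_force: 59.8
```

Request:
send_rows(steps="0 0 0 0 0 0 0;.5 0 0 0 0 0 0;1 0 0 0 0 0 0;1 0 0 0 0 0 0;1 0 0 0 0 0 0")

```text
clock: 16.33
eef_pos: [0.6213, 0.221, 0.0806]
tool_rot: [0.689, 0.725, 0.0, -0.0]
ft_force: [0.6, -0.2, 1.0]
grip_width: 0.0841
grasp_force: 0.0
```

Request:
send_rows(steps="1 0 0 0 0 0 0;1 0 0 0 0 0 0;1 0 0 .01 0 0 0;1 0 0 .02 0 0 0;1 0 0 .03 0 0 0")

```text
clock: 16.75
eef_pos: [0.6193, 0.22, 0.1388]
tool_rot: [0.689, 0.725, -0.003, -0.002]
ft_force: [0.4, 0.2, -0.3]
grip_width: 0.0854
grasp_force: 0.0
```

Request:
send_rows(steps="1 0 0 .03 0 0 0;1 0 0 .03 0 0 0;1 0 0 .02 0 0 0;1 -.03 0 0 0 0 0;1 -.04 0 0 0 0 0")

```text
clock: 17.17
eef_pos: [0.5544, 0.2211, 0.223]
tool_rot: [0.69, 0.724, 0.003, 0.002]
ft_force: [-1.6, 0.2, 0.1]
grip_width: 0.0851
grasp_force: 0.0
```

Request:
send_rows(steps="1 -.04 0 0 0 0 0;1 -.04 0 0 0 0 0;1 -.03 0 0 0 0 0;1 0 0 0 0 0 0;1 0 0 0 0 0 0")

```text
clock: 17.58
eef_pos: [0.4403, 0.2208, 0.2223]
tool_rot: [0.689, 0.725, 0.001, 0.0]
ft_force: [0.3, 0.3, 0.4]
grip_width: 0.0851
grasp_force: 0.0
```

Run:
```python
from w import *
o=get_obs();print(o['eef_pos'],o['ft_force'],o['grip_width'])
for n in('top','scene'):
  c=snap(n,n+'9');C=cloud(c);x,y,z=C[...,0],C[...,1],C[...,2]
  for k,cx,cy,lo,hi in(('knob',.6207,.2158,.105,.122),('stop',.434,-.126,.078,.095)):
    m=(np.hypot(x-cx,y-cy)<.03)&(z>lo)&(z<hi);p=C[m]
    print(n,k,m.sum(),cv2.minAreaRect((p[:,:2]*1000).astype(np.float32)) if m.any() else '')
a=cv2.resize(np.load('pics/scene9.npz')['frame'],(400,300));b=cv2.resize(np.load('pics/top9.npz')['frame'],(400,300))
cv2.imwrite('pics/c9.png',np.clip(np.hstack([a,b])*1.4,0,255).astype(np.uint8)[:,:,::-1])
```

```text
[0.44029673 0.22076702 0.22226945] [0.31241831 0.34166382 0.42715098] 0.08514146365898106
top knob 137 ((620.1134033203125, 214.832763671875), (25.600513458251953, 25.622087478637695), 2.720364809036255)
top stop 170 ((434.03271484375, -124.8429946899414), (24.121173858642578, 29.633834838867188), 8.120997428894043)
scene knob 139 ((621.5126953125, 214.36883544921875), (26.606698989868164, 24.37973976135254), 25.20964241027832)
scene stop 231 ((434.59967041015625, -125.22599792480469), (24.328195571899414, 29.866992950439453), 7.572334289550781)
```

View pics/c9.png

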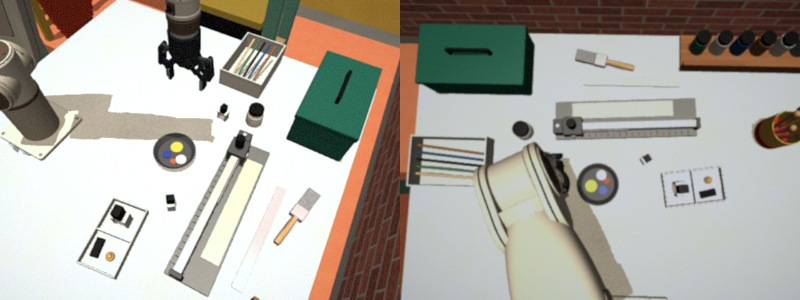

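The carriage is home against the end stop at (240,140). The stop stands upright in the tray's empty half at (122,213), and the jar is untouched at (256,113). The arm is clear, so I'll hand in.

```bash
python3 -c "
from workcell import *
print(job_done())"
```

```text
the job is handed in; nothing more can be done
None
```

The length stop stands upright in the tray's empty compartment and the carriage is fully home against the end stop and released. The job was handed in at about 18 s, but the hand-in returned no verdict.

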